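# Index the condiment turntable to the marked stop

## Robot

A 6-joint arm with a two-finger parallel gripper is mounted at the origin on a cart in front of the work surface, level with it; the furniture and walls round the work are solid. World frame = base frame: x ahead of the robot, y to its left, z up, the work surface at z = 0. Lengths are in m, angles in rad, forces in N, time in s.
With the tool pointing down it reaches from about 0.375 to 0.9 m from the base axis. Payload 3.1 kg.
Tool frame: the origin (TCP) lies at the very end of the fingers, on their centre line; the grasp point (between the pads) lies 19 mm behind it (robot.grip_depth is the distance from the TCP to the grasp point, in m); z points along the fingers, y is the direction in which the jaws open and shut (so a half turn about z gives the same grasp; the last joint's range is limited). The gripper opens to 87 mm and grips with 3 to 60 N. Pads are 19 mm wide; open, the fingers measure 117 mm over their backs; the gripper's body (75 mm by 190 mm) begins 51 mm behind the grasp point.
Start: joints at [1.071, 0.527, 1.433, -0, 1.181, -0.178], TCP at [0.197, 0.593, 0.223] pointing down, gripper open.
Joint ranges: [-3.08, 3.08], [-0.75, 2.2], [0.22, 2.44], [-1.43, 4.57], [0, 2.65], [-2.85, 2.85]. Speed limits (rad/s): [2.79, 2.79, 3.14, 3.14, 3.14, 3.14].

## Interface

Orientations are given as a unit quaternion [x, y, z, w].
In Python, from rig import robot gives the robot as it stands.
- The arm moves only by the tool drive_tool, never from a script. Its argument "series" is a list of rows, each a list of 7 numbers: the shift along the tool's x, y, z in m, then the turn, a rotation vector about the tool's x, y, z in degrees, then the opening, from 0 (shut) to 1 (fully open). A call has 1 to 5 rows; each row shifts and turns the commanded pose from where the row before left it, along the tool's axes as they then stand; what a row does not reach is not made up. A row lasts 1/8 s, in which the tool goes at most 62.5 mm and 10.7 degrees, less where a joint would pass 70% of its speed; a pose out of reach is approached as far as the arm can. A call is refused whole if a number of a shift passes 0.0625 or a number of a turn 10.7, either way. A call with a gripper value outside its range is refused whole. The fingers move at their own pace and stop on an object; "squeeze" is the grip in N (left out, the last holds). Time passes only in rows, so rows that do not move let the fingers close. It gives the time, the measured TCP pose, the force and the opening at its end, in the units of the state.
- robot.get_obs(): the state, without advancing time (a new reading comes with each control period).
- robot.camera(name): name is "scene" or "top" or "wrist"; returns (picture, depth): 420x560x3 uint8, blue, green, red; 420x560 float32, m along the optical axis (not along the pixel's ray), 0 where there is no reading.
- robot.camera_model(name): a dict with "fx", "fy", "cx", "cy" (pixels), "R" (3x3) and "t" (3): a world point X has camera coordinates R X + t. Camera axes: x right, y down, z forward; pixel columns grow to the right and rows downward; lengths in m; the calibration is good to about 2 mm. A picture is of the moment at which its call begins: read the wrist's pose just before it. camera_model takes no time and is no camera call; for the wrist camera it gives the pose at the moment of the call.
- robot.hand_in(): hands the job in, once; it reports no verdict.
The state is a dict: "time": time; "q": joint angles; "joint_velocities": joint speeds; "joint_torque": joint torques, N m; "position": TCP position; "tool_rot": TCP orientation; "ft_force": force on the tool from outside, world axes, zero at the start; "moment": the same for the moment, N m; "grip_width": finger opening in m.
Only numpy, scipy, OpenCV 4.12 (cv2) and the standard library are available. Lean on these libraries where they do the work, as an engineer would, in place of code of your own. Each camera call takes 0.05 s, during which the arm holds its last target. There are 200 camera calls.

## Task

Turn the condiment turntable on by one stop: press the red spring knob of its indexing plunger down with the fingertips, push it round, still pressed, to the neighbouring hole beside the green marker, and let the plunger spring fully back up so that the table is locked there; then move clear. Only press and push: nothing is gripped or lifted; keep the pepper shaker and toothpick jar standing on the table as they ride round, and leave the rice bowl and the soup spoon alone.

Things in the scene. Friction and masses are not known exactly. Their poses are not given: they have to be found in the camera images.
- table_axis (a point): Axis of the turntable, at its rubber mat, 46 mm above the work surface. Aluminium table, 151 mm wide, with a rim 7 mm above the mat, on a fixed steel stand. It turns about this vertical axis (about 1 N at the knob) when the plunger is pressed down.
- arc_plate (a point): Centre of the middle hole, at the top of the flat fixed arc plate in front of the turntable (79 to 146 mm from the axis, top 56 mm above the work surface). An arc slot in it joins five round holes on a 95 mm radius, 28 degrees (46 mm) apart. The plunger starts in this middle hole.
- knob_top (a point): Middle of the dished top of the red plunger knob, 95 mm from the axis, 86 mm above the work surface when up. 64 mm wide at the skirt, tapering to 53 mm (hard to grip); the dish is 42 mm wide, rubber-lined, with a lip 4 mm high (its top at 90 mm) that catches a fingertip. It goes straight down when pressed and moves round with the turntable.
- collar_top (a point): Top of the brass collar below the knob; 59 mm above the work surface when up. It sits in a hole of the arc plate and locks the table; with the plunger 10 mm down it is clear below the plate and the table turns. Let go within 5 mm of a hole it centres itself and springs up into it; let go elsewhere it stays down under the plate.
- index_plunger (a joint): Travel of the plunger: 0 = fully up (locked in a hole, play about 2 mm either way), grows as it is pressed down, to 0.013 m at the bottom stop. Spring: 4 N at the top, about 6.5 N at 10 mm, 7.3 N at the stop.
- turntable (a joint): Angle of the turntable in rad, counter-clockwise seen from above positive. Holes at -0.977, -0.489, 0, 0.489 and 0.977; it starts locked in the middle hole, 0.
- green_marker_top (a point): Top of the small green disc (16 mm wide, 3 mm high) fixed on the margin of the arc plate, 136 mm from the axis, in line with the hole to turn to: one of the two neighbours of the starting hole, on either side.
- black_marker_top (a point): Top of the same sort of disc in black, at the neighbour hole on the other side: not the one to turn to.
- pepper: Glass pepper shaker with steel cap, 43 mm wide, 75 mm high, standing loose on the turntable, on the side away from the knob. Origin at the centre of its underside, z up.
- toothpicks: Red toothpick jar, 46 mm wide, 66 mm high, standing loose on the turntable beside the shaker. Origin at the centre of its underside, z up.
- rice_bowl: White rice bowl, 89 mm wide, 53 mm high, upside down on the work surface at the right. Origin at the centre of its underside. Not to be moved.
- table_spoon: White soup spoon, 141 mm long, on the work surface at the left. Origin at its middle, underneath. Not to be moved.
Things that resemble listed ones, but are neither listed nor needed, are in the scene too. Of the things that look like the toothpicks, the larger one is meant.

How it is judged:
On the way, in this order (a step that is already met when the one before it is completed fails the run):
1. the plunger is pressed down clear of the starting hole (value of joint index_plunger above 0.0085 m and value of joint turntable between -0.1 and 0.1 rad), for 0.05 s.
2. the plunger, still down, is pushed most of the way to the hole beside the green marker (value of joint index_plunger above 0.005 m and horizontal distance between knob_top and green_marker_top below 0.046 m).
At the end, for the whole second after the job is handed in: The turntable stands one hole from its start, at the hole beside the green marker (within 0.045 rad), at rest, with the plunger up within 3 mm of its top; shaker and jar stand upright on the table; bowl and spoon are within 15 mm of their starts (value of joint index_plunger below 0.003 m and horizontal distance between knob_top and green_marker_top below 0.0435 m and (value of joint turntable between 0.444 and 0.534 rad or value of joint turntable between -0.534 and -0.444 rad) and velocity of joint turntable between -0.05 and 0.05 rad/s and angle between each of pepper, toothpicks's own z axis and vertical below 0.15 rad and height (world z) of each of pepper, toothpicks above 0.04 m and horizontal distance between each of pepper, toothpicks and table_axis below 0.06 m and distance of each of rice_bowl, table_spoon from where it was at the start of the episode below 0.015 m); the robot touches nothing.
It fails at once if the pepper shaker or the toothpick jar is lifted or knocked over (height (world z) of any of pepper, toothpicks above 0.065 m or angle between any of pepper, toothpicks's own z axis and vertical above 0.5 rad).
It fails at once if the rice bowl or the soup spoon is moved or lifted (distance of any of rice_bowl, table_spoon from where it was at the start of the episode above 0.02 m).
It also fails if it takes over 32 s, if anything falls off the work surface, if the arm or the gripper's body presses on something with over 40 N, if the wrist force passes 120 N, or if a joint passes its speed limit or range.

## Working session

There is one attempt and no reset: what is moved stays moved. The work goes in short steps, Python scripts to look and compute and a tool call to move; the robot and the scene stay as the last step left them, time stands still between calls to the robot, and variables do not carry over. Pictures are saved under pics/ and viewed, about 8 in all and at most 12, crops included, and the job is handed in when it is done.

Besides the shell and the picture viewer there is one more tool, called as name([rows], argument=value, ...), one row to a line, values as JSON. drive_tool: Moves the arm, as the interface text tells. Its arguments: {"type":"object","properties":{"series":{"type":"array"},"squeeze":{"type":"number"}},"required":["series"]}

```bash
mkdir -p pics; cat > h.py <<'E'
import numpy as np, cv2
from rig import robot
from scipy.spatial.transform import Rotation as Rn
def world(m,u,v,d):
    c=np.array([(u-m['cx'])/m['fx']*d,(v-m['cy'])/m['fy']*d,d]); return m['R'].T@(c-m['t'])
def cloud(m,D):
    v,u=np.mgrid[:D.shape[0],:D.shape[1]]
    c=np.stack([(u-m['cx'])/m['fx']*D,(v-m['cy'])/m['fy']*D,D],-1)-np.array(m['t'])
    return c@np.array(m['R'])
E
python3 - <<'E'
from h import *
for n in ['top','scene']:
    I,D=robot.camera(n); m=robot.camera_model(n); cv2.imwrite(f'pics/{n}0.png',I); np.savez(f'{n}0.npz',I=I,D=D,R=m['R'],t=m['t'],fx=m['fx'],fy=m['fy'],cx=m['cx'],cy=m['cy'])
o=robot.get_obs(); print(o['time'],o['position'],o['tool_rot'],o['ft_force'])
E
```

```text
0.1 [0.19672645 0.59253046 0.22164728] [ 1.59693735e-01  9.87166107e-01 -9.41421587e-04 -3.20336556e-04] [-0.20832887  0.6892445   0.47927607]
```

View pics/top0.png

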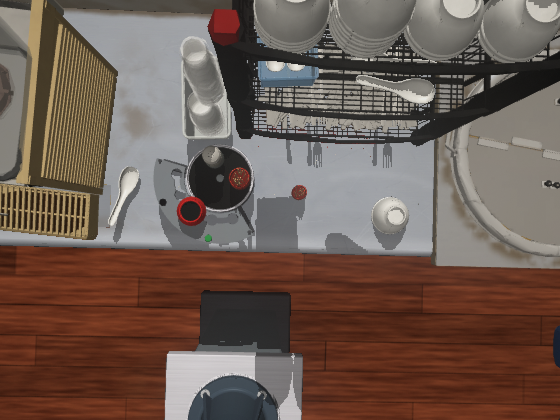

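View pics/scene0.png

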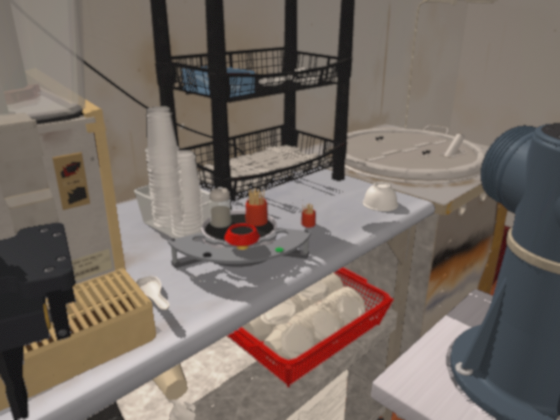

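The top picture shows the red knob with its black dish at (191,211), the green marker at (208,238) and the black marker at (163,202). The pepper shaker is at (213,155), the toothpick jar at (239,178), the bowl at (390,214) and the spoon at (124,197). Things that could be confused:
- **Knob:** the other red things are the jar on the table (239,178), the small decoy jar off the table (299,192) and the red rack foot (225,27). The dished knob on the arc plate (191,211) is the one I want.
- **Jar:** the larger one, on the table, is meant.

```bash
python3 - <<'E'
from h import *
z=np.load('top0.npz'); m=z; I=z['I'];P=cloud(m,z['D'])
print('cam',-m['R'].T@m['t'])
hsv=cv2.cvtColor(I,cv2.COLOR_BGR2HSV)
def pr(n,mask):
    p=P[mask]; print(n,mask.sum(),'med',np.median(p,0).round(4),'min',p.min(0).round(4),'max',p.max(0).round(4))
win=lambda u0,u1,v0,v1:(lambda M:(M.__setitem__((slice(v0,v1),slice(u0,u1)),True),M)[1])(np.zeros(I.shape[:2],bool))
H,S,V=cv2.split(hsv)
red=((H<8)|(H>172))&(S>150)&(V>60)
g=(H>45)&(H<80)&(S>120)
gm=win(195,222,228,248)&g; pr('green',gm)
bm=win(155,171,195,210)&(V<50); pr('black',bm)
kw=win(172,210,193,230)
pr('knob red',kw&red)
lip=kw&(P[...,2]>.08); pr('knob>80',lip)
vs,us=np.nonzero(lip); c=(cv2.minEnclosingCircle(P[lip][:,:2].astype(np.float32))); print('lip circle',c)
# jar, pepper
pr('jar',win(225,253,163,193)&(P[...,2]>.10)); pr('pepper',win(200,227,140,170)&(P[...,2]>.10))
# axis: rim height ~53mm, fit circle
w=win(180,260,138,218)&(abs(P[...,2]-.046)<.004)&(V<70); pr('mat',w)
print(cv2.minEnclosingCircle(P[w][:,:2].astype(np.float32)))
big=cv2.resize(I[130:255,140:320],None,fx=4.4,fy=4.4,interpolation=cv2.INTER_CUBIC); cv2.imwrite('pics/crop1.png',big)
E
```

```text
cam [ 0.47324289 -0.04973103  1.00482922]
green 35 med [0.4238 0.0653 0.0582] min [0.4171 0.0583 0.054 ] max [0.4304 0.0714 0.0616]
black 35 med [0.5004 0.1665 0.0586] min [0.4936 0.161  0.0543] max [0.5069 0.1732 0.0619]
knob red 366 med [0.4833 0.0958 0.0842] min [ 0.4516 -0.0497  0.044 ] max [0.5127 0.1315 1.0048]
knob>80 571 med [0.4821 0.0999 0.0854] min [ 0.454  -0.0497  0.08  ] max [0.5101 0.1302 1.0048]
lip circle ((0.47719401121139526, 0.040220409631729126), 0.09013817459344864)
jar 35 med [5.541e-01 1.000e-04 1.100e-01] min [ 0.4732 -0.0497  0.1022] max [0.5768 0.0103 1.0048]
pepper 293 med [0.5988 0.0565 0.1176] min [ 0.4732 -0.0497  0.1009] max [0.6207 0.0764 1.0048]
mat 2133 med [0.5482 0.0472 0.0451] min [ 0.4904 -0.0238  0.042 ] max [0.6283 0.1135 0.05  ]
((0.5557518005371094, 0.04292556643486023), 0.07261298596858978)
```

View pics/crop1.png

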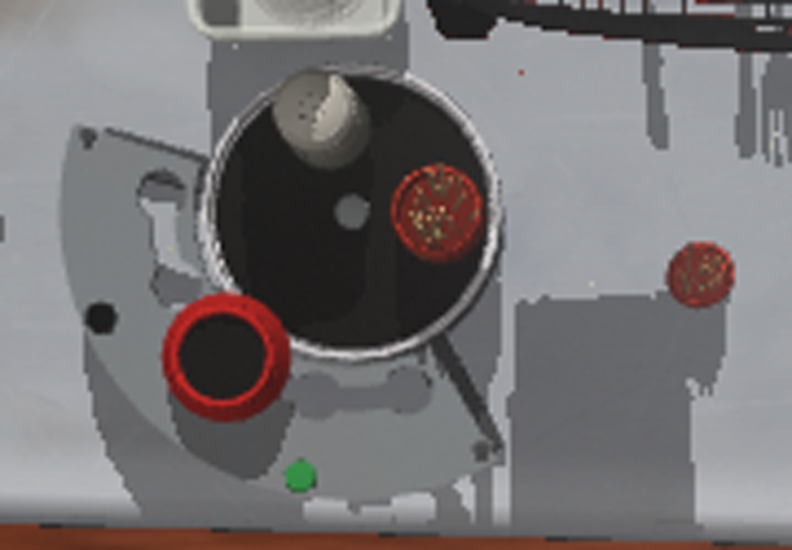

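The markers are 126.9 mm apart (127.7 mm expected), which puts the axis at about (.557,.043). The predicted knob position (.481,.1005) agrees with the measured one (.482,.100). The green marker lies counter-clockwise, so the knob must end near (.463,.058). Next I check the obstacles on the way and work out the moves.

```bash
cat >> h.py <<'E'
AX=np.array([.557,.0432])
def togo(target):
    o=robot.get_obs(); R=Rn.from_quat(o['tool_rot'])
    s=R.inv().apply(np.array(target)-o['position'])
    print('t',o['time'],'pos',np.round(o['position'],4),'F',np.round(o['ft_force'],2),'q',np.round(o['q'],2)); print('shift tool',s.round(4),'world',(np.array(target)-o['position']).round(4),'toolx',R.apply([1,0,0]).round(3),'z',R.apply([0,0,1]).round(4))
E
python3 - <<'E'
from h import *
z=np.load('scene0.npz');zt=np.load('top0.npz')
P=np.vstack([cloud(a,a['D'])[a['D']>0.3] for a in (z,zt)])
a=np.array([.197,.593]);b=np.array([.481,.1005])
for s in np.linspace(0,1,11):
    c=a+s*(b-a); k=(np.linalg.norm(P[:,:2]-c,axis=1)<.12)&(P[:,2]<.9); q=P[k,2]; print(c.round(3),k.sum(),np.percentile(q,[50,99,99.9]).round(3) if k.sum() else '')
togo([.481,.1005,.2])
togo([.481,.1005,.2])
E
```

```text
[0.197 0.593] 3915 [-0.798  0.334  0.335]
[0.225 0.544] 3805 [-0.798  0.334  0.335]
[0.254 0.494] 3541 [-0.797  0.334  0.335]
[0.282 0.445] 3620 [-0.793  0.334  0.335]
[0.311 0.396] 8711 [-0.002  0.075  0.077]
[0.339 0.347] 11997 [-0.001  0.078  0.08 ]
[0.367 0.298] 13275 [-0.001  0.081  0.084]
[0.396 0.248] 13607 [-0.001  0.081  0.084]
[0.424 0.199] 15456 [-0.001  0.087  0.09 ]
[0.453 0.15 ] 19143 [-0.     0.088  0.091]
[0.481 0.101] 23436 [0.    0.104 0.119]
t 0.1 pos [0.1967 0.5925 0.2216] F [-0.21  0.69  0.48] q [ 1.07  0.53  1.43 -0.    1.18 -0.18]
shift tool [-0.4249 -0.3773  0.0222] world [ 0.2843 -0.492  -0.0216] toolx [-0.949  0.315  0.   ] z [-9.0e-04 -1.8e-03 -1.0e+00]
t 0.1 pos [0.1967 0.5925 0.2216] F [-0.21  0.69  0.48] q [ 1.07  0.53  1.43 -0.    1.18 -0.18]
shift tool [-0.4249 -0.3773  0.0222] world [ 0.2843 -0.492  -0.0216] toolx [-0.949  0.315  0.   ] z [-9.0e-04 -1.8e-03 -1.0e+00]
```

drive_tool([
  [-0.02,-0.018,0,0,0,0,0],
  [-0.04,-0.036,0,0,0,0,0],
  [-0.04,-0.036,0,0,0,0,0],
  [-0.04,-0.036,0,0,0,0,0],
  [-0.04,-0.036,0,0,0,0,0],
], squeeze=10)

```text
time: 0.72
position: [0.3172, 0.381, 0.2223]
tool_rot: [0.16, 0.987, -0.0, -0.0]
ft_force: [0.8, 0.4, -0.1]
grip_width: 0.045
```

drive_tool([
  [-0.04,-0.036,0,0,0,0,0],
  [-0.04,-0.036,0,0,0,0,0],
  [-0.04,-0.036,0,0,0,0,0],
  [-0.04,-0.036,0.01,0,0,0,0],
  [-0.03,-0.025,0.01,0,0,0,0],
])

```text
time: 1.35
position: [0.4447, 0.1603, 0.2023]
tool_rot: [0.161, 0.987, -0.0, 0.0]
ft_force: [-0.3, 0.8, 0.6]
grip_width: 0.0016
```

drive_tool([
  [-0.035,-0.03,0,0,0,0,0],
  [-0.015,-0.012,0.01,0,0,0,0],
  [0,0,0,0,0,0,0],
])

```text
time: 1.72
position: [0.4775, 0.1062, 0.1914]
tool_rot: [0.161, 0.987, 0.0, -0.001]
ft_force: [-0.3, 0.7, 1.3]
grip_width: 0.0003
```

```bash
python3 - <<'E'
from h import *
m=robot.camera_model('wrist'); I,D=robot.camera('wrist'); P=cloud(m,D)
togo([.4815,.1003,.12])
cv2.imwrite('pics/w1.png',I)
H,S,V=cv2.split(cv2.cvtColor(I,cv2.COLOR_BGR2HSV)); red=((H<8)|(H>172))&(S>150)
k=red&(D>0)&(np.linalg.norm(P[...,:2]-[.4815,.1003],axis=2)<.05)&(P[...,2]>.083)&(P[...,2]<.095)
p=P[k][:,:2].astype(np.float32); print('lip n',k.sum(),np.median(P[k][:,2]) if k.sum() else '')
if k.sum()>20: print(cv2.minEnclosingCircle(p),p.min(0),p.max(0),np.argwhere(k).mean(0))
E
```

```text
t 1.775 pos [0.4768 0.1071 0.1917] F [-0.03  0.64  0.44] q [-0.01  0.39  1.8   0.    0.95 -1.26]
shift tool [-0.0068 -0.0049  0.0717] world [ 0.0047 -0.0068 -0.0717] toolx [-0.949  0.316  0.003] z [-3.e-03  7.e-04 -1.e+00]
lip n 1584 0.08692615436979124
((0.4810064136981964, 0.10146883130073547), 0.027754653245210648) [0.45379487 0.0737948 ] [0.50817657 0.12872395] [211.52525253 275.01641414]
```

View pics/w1.png

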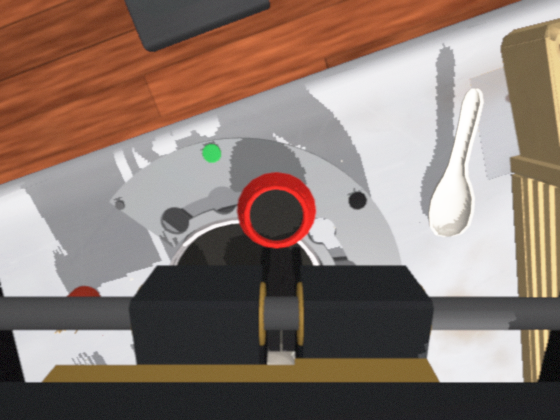

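The wrist picture shows the knob at (276,211), the green marker at (211,153), the black marker at (357,200) and the shut fingertips beside it at about (282,300). The knob's top circle is centred at (.481,.101) with a radius of about 27 mm, which agrees with the top camera.

drive_tool([
  [-0.006,-0.005,0.025,0,0,0,0],
  [0,0,0.04,0,0,0,0],
  [0,0,0.022,0,0,0,0],
  [0,0,0,0,0,0,0],
])

```text
time: 2.28
position: [0.4797, 0.1016, 0.1044]
tool_rot: [0.159, 0.987, -0.0, -0.003]
ft_force: [0.6, -0.3, -0.0]
grip_width: 0.0007
```

```bash
python3 - <<'E'
from h import *
togo([.4813,.1008,.074])
E
```

```text
t 2.275 pos [0.4797 0.1016 0.1044] F [ 0.6  -0.34 -0.03] q [-0.02  0.54  1.87  0.    0.73 -1.27]
shift tool [-0.0019 -0.0002  0.0303] world [ 0.0016 -0.0008 -0.0304] toolx [-0.95   0.313  0.005] z [-5.e-03  4.e-04 -1.e+00]
```

drive_tool([
  [-0.002,0,0.012,0,0,0,0],
  [0,0,0.006,0,0,0,0],
  [0,0,0.006,0,0,0,0],
  [0,0,0.005,0,0,0,0],
  [0,0,0,0,0,0,0],
])

```text
time: 2.9
position: [0.4843, 0.0995, 0.0767]
tool_rot: [0.16, 0.987, 0.0, 0.0]
ft_force: [-0.7, 2.2, 5.6]
grip_width: 0.0009
```

```bash
python3 - <<'E'
from h import *
togo([.4813,.1008,.074])
E
```

```text
t 2.9 pos [0.4843 0.0995 0.0767] F [-0.69  2.15  5.58] q [-0.02  0.6   1.88  0.    0.66 -1.27]
shift tool [0.0032 0.0003 0.0027] world [-0.003   0.0013 -0.0027] toolx [-0.949  0.316 -0.001] z [ 6.e-04  2.e-04 -1.e+00]
```

drive_tool([
  [0.002,0,0.002,0,0,0,0],
  [0,0,0.001,0,0,0,0],
  [0,0,0,0,0,0,0],
])

```text
time: 3.28
position: [0.4842, 0.0996, 0.0744]
tool_rot: [0.16, 0.987, 0.0, 0.002]
ft_force: [0.9, -0.6, 6.7]
grip_width: 0.0006
```

```bash
python3 - <<'E'
from h import *
togo([.4813,.1008,.074])
robot.camera('wrist')
o=robot.get_obs();print(o['position'],o['ft_force'])
I,D=robot.camera('top'); m=robot.camera_model('top')
o=robot.get_obs();print(o['position'],o['ft_force'])
P=cloud(m,D)
H,S,V=cv2.split(cv2.cvtColor(I,cv2.COLOR_BGR2HSV)); red=((H<8)|(H>172))&(S>150)
k=red&(D>0)&(np.linalg.norm(P[...,:2]-[.4815,.1003],axis=2)<.045); print(k.sum(),np.percentile(P[k][:,2],[50,90]) if k.sum() else '')
z=np.load('top0.npz');P=cloud(z,z['D']);H,S,V=cv2.split(cv2.cvtColor(z['I'],cv2.COLOR_BGR2HSV)); red=((H<8)|(H>172))&(S>150)
k=red&(np.linalg.norm(P[...,:2]-[.4815,.1003],axis=2)<.045); print(k.sum(),np.percentile(P[k][:,2],[50,90]))
E
```

```text
t 3.275 pos [0.4842 0.0996 0.0744] F [ 0.94 -0.61  6.67] q [-0.02  0.6   1.89 -0.    0.65 -1.27]
shift tool [0.0032 0.0002 0.0004] world [-0.0029  0.0012 -0.0004] toolx [-0.949  0.315 -0.005] z [ 4.6e-03 -6.0e-04 -1.0e+00]
[0.48424731 0.09960146 0.07442735] [ 1.57406467 -0.28382193  6.29562556]
[0.48425353 0.09957341 0.07444181] [ 1.46753811 -1.60569255  5.89066353]
0 
363 [0.08423711 0.08957059]
```

drive_tool([
  [0,0,0.002,0,0,0,0],
  [0,0,0,0,0,0,0],
])

```text
time: 3.62
position: [0.4844, 0.0997, 0.0734]
tool_rot: [0.16, 0.987, 0.0, 0.003]
ft_force: [-0.4, -0.4, 15.7]
grip_width: 0.0005
```

```bash
python3 - <<'E'
from h import *
F=[]
for i in range(3):
    robot.camera('wrist');F.append(robot.get_obs()['ft_force'])
print(np.mean(F,0))
# tool-frame shift per 1/6 of the 28 deg arc (rotating tool along)
o=robot.get_obs();R=Rn.from_quat(o['tool_rot']);p=o['position'];print(p)
for n in (8,):
    a=np.radians(28/n); d=np.array([*(AX-p[:2]),0]); 
    new=p+d-Rn.from_rotvec([0,0,a]).apply(d); print('row shift',R.inv().apply(new-p).round(5),'turn',R.inv().apply([0,0,28/n]).round(3))
E
```

```text
[-0.26124484 -0.32484785 14.96765568]
[0.48438645 0.09975026 0.07348157]
row shift [ 1.72e-03 -5.35e-03 -2.00e-05] turn [-0.019  0.005 -3.5  ]
```

The plunger is at its stop: the force jumped to 15 N at z=.0735. I back off 1 mm and push round the arc, turning the tool along with it.

drive_tool([
  [0,0,-0.001,0,0,0,0],
  [0.0017,-0.0053,0,0,0,-3.5,0],
  [0.0017,-0.0053,0,0,0,-3.5,0],
  [0.0017,-0.0053,0,0,0,-3.5,0],
  [0.0017,-0.0053,0,0,0,-3.5,0],
])

```text
time: 4.4
position: [0.4731, 0.0805, 0.0736]
tool_rot: [0.037, 0.999, -0.0, 0.003]
ft_force: [2.1, -0.2, 6.8]
grip_width: 0.0003
```

```bash
python3 - <<'E'
from h import *
a=np.radians(170.8); togo([*(AX+.095*np.array([np.cos(a),np.sin(a)])),.0745])
p=robot.get_obs()['position'][:2]-AX; print(np.degrees(np.arctan2(p[1],p[0])),np.linalg.norm(p))
I,D=robot.camera('wrist');cv2.imwrite('pics/w2.png',I)
E
```

```text
t 4.4 pos [0.4731 0.0805 0.0736] F [ 2.07 -0.17  6.82] q [-0.06  0.59  1.92 -0.    0.62 -1.56]
shift tool [ 0.0082 -0.0227 -0.001 ] world [-0.0099 -0.0221  0.0009] toolx [-0.997  0.075 -0.006] z [ 5.5e-03 -5.0e-04 -1.0e+00]
156.05866352542913 0.09180201451200598
```

View pics/w2.png

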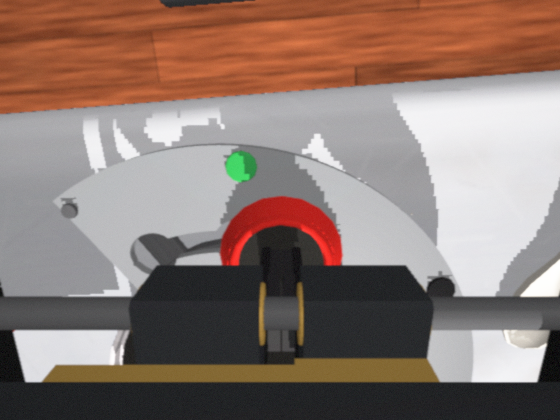

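The wrist picture shows the red knob at (281,255) carried round with the tips in its dish. The green marker is at (241,166) and the black one at (440,287), so the knob is about halfway.

drive_tool([
  [0.0017,-0.0054,0,0,0,-3.5,0],
  [0.0017,-0.0054,0,0,0,-3.5,0],
  [0.0017,-0.0054,0,0,0,-3.5,0],
  [0.0017,-0.0054,0,0,0,-3.5,0],
  [0,0,0,0,0,0,0],
])

```text
time: 5.08
position: [0.4666, 0.0583, 0.0735]
tool_rot: [-0.084, 0.996, -0.001, 0.003]
ft_force: [0.7, -0.8, 7.7]
grip_width: 0.0009
```

```bash
python3 - <<'E'
from h import *
a=np.radians(170.8); togo([*(AX+.095*np.array([np.cos(a),np.sin(a)])),.0745])
p=robot.get_obs()['position'][:2]-AX; print(np.degrees(np.arctan2(p[1],p[0])),np.linalg.norm(p))
m=robot.camera_model('wrist');I,D=robot.camera('wrist');cv2.imwrite('pics/w3.png',I);P=cloud(m,D)
H,S,V=cv2.split(cv2.cvtColor(I,cv2.COLOR_BGR2HSV)); red=((H<8)|(H>172))&(S>150)
g=(H>45)&(H<80)&(S>120)&(D>0); G=np.median(P[g],0); print('green',G, g.sum())
k=red&(D>0)&(P[...,2]>.073)&(P[...,2]<.083)&(np.linalg.norm(P[...,:2]-[.463,.058],axis=2)<.05)
p=P[k][:,:2]; from scipy.optimize import least_squares
# outer edge of top ring: boundary pixels toward green
c=cv2.minEnclosingCircle(p.astype(np.float32)); print(c,k.sum(),p.min(0),p.max(0))
E
```

```text
t 5.075 pos [0.4666 0.0583 0.0735] F [ 0.66 -0.82  7.7 ] q [-0.11  0.58  1.95 -0.    0.61 -1.85]
shift tool [ 0.0033  0.0006 -0.001 ] world [-0.0034  0.      0.001 ] toolx [-0.986 -0.167 -0.005] z [ 0.0053 -0.0012 -1.    ]
170.488741912806 0.0916284502924902
green [0.42301285 0.06538244 0.05789659] 702
((0.4625001549720764, 0.058999668806791306), 0.025626715272665024) 1330 [0.43725413 0.03347274] [0.4674583  0.08437501]
```

View pics/w3.png

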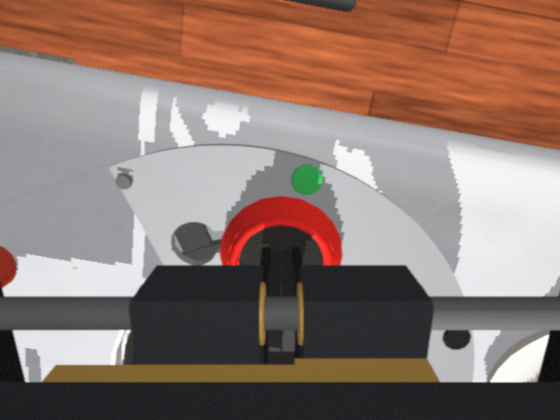

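The wrist picture shows the knob (281,255) in line with the green marker (307,180). It is centred near (.4625,.059), within about 1 mm of the hole. I let it up slowly and straight.

drive_tool([
  [0,0,-0.004,0,0,0,0],
  [0,0,-0.004,0,0,0,0],
  [0,0,-0.004,0,0,0,0],
  [0,0,-0.003,0,0,0,0],
  [0,0,-0.003,0,0,0,0],
])

```text
time: 5.75
position: [0.4625, 0.0596, 0.0901]
tool_rot: [-0.084, 0.996, 0.0, -0.002]
ft_force: [-0.4, 0.6, -1.2]
grip_width: 0.0002
```

drive_tool([
  [0,0,-0.01,0,0,0,0],
  [0,0,-0.03,0,0,0,0],
  [0,0,-0.05,0,0,0,0],
  [0,0,-0.03,0,0,0,0],
  [0,0,0,0,0,0,0],
])

```text
time: 6.38
position: [0.4654, 0.0594, 0.2129]
tool_rot: [-0.084, 0.996, -0.0, 0.003]
ft_force: [-0.3, 0.0, -0.7]
grip_width: 0.0008
```

```bash
python3 - <<'E'
from h import *
m=robot.camera_model('wrist');I,D=robot.camera('wrist');cv2.imwrite('pics/w4.png',I);P=cloud(m,D)
H,S,V=cv2.split(cv2.cvtColor(I,cv2.COLOR_BGR2HSV)); red=((H<8)|(H>172))&(S>150)
k=red&(D>0)&(P[...,2]>.06)&(np.linalg.norm(P[...,:2]-[.463,.058],axis=2)<.045)
print(k.sum(),'z pct',np.percentile(P[k][:,2],[10,50,90,98]))
t=k&(P[...,2]>np.percentile(P[k][:,2],90)-.006); c=cv2.minEnclosingCircle(P[t][:,:2].astype(np.float32)); print(c)
d=np.linalg.norm(P[...,:2]-c[0],axis=2)<.012; print('dish z',np.median(P[d&(D>0)&(P[...,2]<.12)][:,2]))
v=np.array(c[0])-AX; print('turn deg',np.degrees(np.arctan2(v[1],v[0]))-142.9, np.linalg.norm(v))
g=(H>45)&(H<80)&(S>120)&(D>0); G=np.median(P[g],0); print('green dist',np.linalg.norm(G[:2]-c[0]))
togo([.47,.06,.2])
E
```

```text
2251 z pct [0.07713587 0.08473785 0.08925842 0.09008352]
((0.4634229242801666, 0.059350136667490005), 0.02769698202610016)
dish z 0.0851442525581897
turn deg 27.30798550195783 0.09496049712724783
green dist 0.04057077586121032
t 6.425 pos [0.4642 0.0595 0.2114] F [-1.19  0.46 -0.59] q [-0.11  0.33  1.83  0.    0.98 -1.85]
shift tool [-0.0058 -0.0004  0.0114] world [ 0.0058  0.0005 -0.0114] toolx [-0.986 -0.167 -0.002] z [ 1.7e-03 -2.0e-04 -1.0e+00]
```

View pics/w4.png

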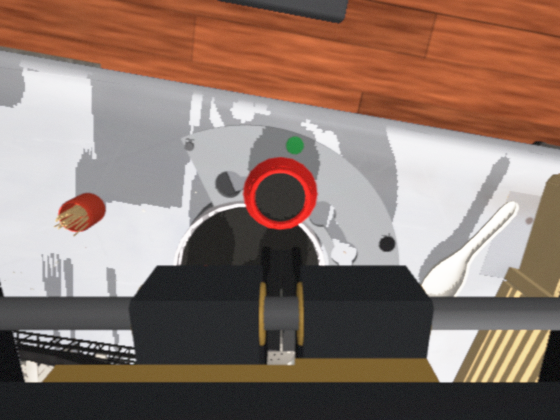

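The wrist picture shows the knob at (280,193) up beside the green marker (294,145). The dish is at 85 mm, the lip at 90 mm, the turn 27.3° and the distance to green 40.6 mm. I move aside and check the shaker and jar from the top camera.

drive_tool([
  [0.01,0.03,-0.02,0,0,0,0],
  [0.01,0.05,0,0,0,0,0],
  [0,0.05,0,0,0,0,0],
  [0,0.05,0,0,0,0,0],
  [0,0.05,0,0,0,0,0],
])

```text
time: 7.05
position: [0.4044, 0.2838, 0.2288]
tool_rot: [-0.084, 0.996, -0.001, -0.002]
ft_force: [0.7, -0.3, -0.2]
grip_width: 0.0006
```

drive_tool([
  [0,0.04,0,0,0,0,0],
  [0,0.02,0,0,0,0,0],
  [0,0,0,0,0,0,0],
  [0,0,0,0,0,0,0],
])

```text
time: 7.55
position: [0.3953, 0.3408, 0.2294]
tool_rot: [-0.084, 0.996, -0.001, -0.001]
ft_force: [-1.0, -0.9, 0.1]
grip_width: 0.0001
```

```bash
python3 - <<'E'
from h import *
I,D=robot.camera('top');m=robot.camera_model('top');P=cloud(m,D);S,_=robot.camera('scene')
a=cv2.resize(I[130:255,110:310],None,fx=4,fy=4,interpolation=cv2.INTER_CUBIC)[:,:800]
cv2.imwrite('pics/end.png',np.vstack([a[:, :560],S])[:920]) if 0 else cv2.imwrite('pics/end.png',np.hstack([cv2.resize(a,(400,250)),cv2.resize(S[150:300,100:350],(400,250))]))
H,Sa,V=cv2.split(cv2.cvtColor(I,cv2.COLOR_BGR2HSV)); red=((H<8)|(H>172))&(Sa>150)
k=red&(P[...,2]>.08)&(P[...,2]<.1)&(np.linalg.norm(P[...,:2]-[.463,.058],axis=2)<.04); c=cv2.minEnclosingCircle(P[k][:,:2].astype(np.float32)); v=np.array(c[0])-AX
print('knob',c,np.percentile(P[k][:,2],[50,90]),np.degrees(np.arctan2(v[1],v[0]))-142.9)
t=(P[...,2]>.1)&(P[...,2]<.13)&(np.linalg.norm(P[...,:2]-AX,axis=2)<.085)
n,L,st,ce=cv2.connectedComponentsWithStats(t.astype(np.uint8))
for i in range(1,n):
    if st[i,4]>20: q=P[L==i]; print(st[i,4],np.median(q,0).round(4),q[:,2].max(),'r',np.linalg.norm(np.median(q,0)[:2]-AX))
togo([.5,.3,.2])
E
```

```text
knob ((0.4645973742008209, 0.05997251346707344), 0.02945822663605213) [0.08616251 0.09045749] 26.811939071683042
290 [0.5883 0.0746 0.1174] 0.12305666231629457 r 0.044340917397914285
t 7.65 pos [0.3959 0.3407 0.23  ] F [-0.01  0.86 -0.55] q [ 0.5   0.38  1.68 -0.    1.08 -1.24]
shift tool [-0.0959 -0.0574  0.0299] world [ 0.1041 -0.0407 -0.03  ] toolx [-0.986 -0.166  0.001] z [-0.0013 -0.001  -1.    ]
```

View pics/end.png

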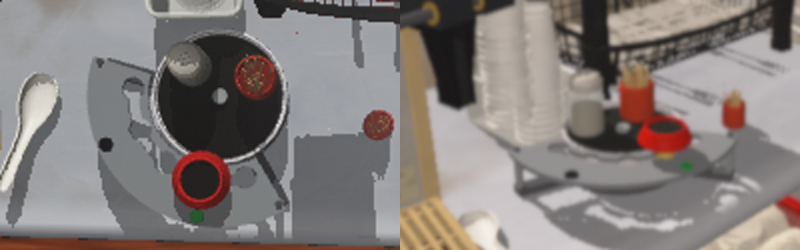

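The picture shows the knob (201,180) beside the green marker (196,215), with the shaker (187,62) and jar (255,76) upright on the table. The shaker rode round about 27°.

```bash
python3 -c "
from h import *
robot.hand_in()"
```

```text
the job is handed in; nothing more can be done
```

I turned the table on by one stop, to the hole beside the green marker, and the plunger is back up. I then moved the arm clear and handed the job in at about 7.7 s of the 32 s allowed. No verdict was reported.

I pressed the knob with shut fingertips down to its stop (13 mm, 15 N) and backed off about 1 mm. Then I pushed it round counter-clockwise with the tool turning along, and let it up slowly.

**Last checks:**
- **Plunger:** up, with the dish at 85–86 mm and the lip at 90 mm.
- **Turn:** the wrist camera gave 27.3° and the top camera 26.8°, against 28° expected. That is within the play of the hole and the calibration error.
- **Green marker:** the knob is 40.6 mm from it, where under 43.5 mm is needed.
- **Shaker and jar:** both look upright on the table. The shaker measured about 27° further round and 44 mm from the axis. I did not measure the jar; I only saw it in the picture.
- **Bowl and spoon:** the arm never went near either. The spoon looks undisturbed in the last picture, but the bowl was outside the crop, and I measured neither at the end.

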